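Set the book trimmer's back gauge with the play taken up

TASK

Set the back gauge of the book trimmer with its large handwheel. The drive has play, so turn the wheel anticlockwise (seen from above) by its crank handle until the handle is about an eighth of a turn (45 degrees) past the fixed index pointer, then bring it back clockwise, in that one direction only, until the handle is in line with the pointer, and let go. Leave the small clamp wheel as it is.

Things in the scene. Friction and masses are not known exactly. Their poses are not given: they have to be found in the camera images.
- crank_handle (a point): Black upright round handle, 22 mm across, 52 mm tall, free to spin on its pin, 60 mm from the axis of the large handwheel. Point: its centre, 28 mm above the wheel's rim, which is clear all round but for a 3 mm hub boss and the pointer. It starts 28 to 84 degrees clockwise (from above) of the pointer; turning takes about 4 N; it stays where left.
- wheel_hub (a point): Centre of the large handwheel, a flat bright metal disc 150 mm across at the trimmer's end, at rim-top height, 113 mm above the table. Axes fixed to the trimmer: -x points to the index pointer (steel finger on a post, 82 to 112 mm from the axis, 3 mm above the rim), +y to the small wheel's side, z up. Handle on -x = in line; on the -y side = anticlockwise past it (at most 97 degrees).
- gauge (a joint): Back gauge, a steel fence 195 mm long across the bed, in m: 0 with its front face at the dark line on the bed, positive towards -x (front). The wheel moves it 40 mm per rad, clockwise = forward, with 0.5 rad of play at each reversal in which it stays still. With the handle at the pointer it reads 0 if brought there clockwise with the play taken up, +0.020 if brought there anticlockwise.
- clamp_handle (a point): Bystander, not to be turned: the small black knob, 16 mm across and 26 mm tall, on the clamp wheel (72 mm across) on the trimmer's grey bridge; that wheel's axis is 100 mm to -x and 175 mm to +y of the large wheel's. Point: the knob's centre, 152 mm above the table (knob top 165 mm).

How it is judged:
By the outcome, as a careful person would: the job done as asked, in the order asked, and still so for the second after the job is handed in, with the robot touching nothing.
It also fails if it takes over 38 s, if anything falls off the work surface, if the arm or the gripper's body presses on something with over 40 N, if the wrist force passes 120 N, or if a joint passes its speed limit or range.

ROBOT

A 6-joint arm with a two-finger parallel gripper is mounted at the origin on the work surface. World frame = base frame: x ahead of the robot, y to its left, z up, the work surface at z = 0. Lengths are in m, angles in degrees, forces in N, time in s.
With the tool pointing down it reaches from about 0.3 to 0.775 m from the base axis. Payload 14.6 kg.
Tool frame: the origin (TCP) lies at the very end of the fingers, on their centre line; the grasp point (between the pads) lies 19 mm behind it (r.grip_point_offset is the distance from the TCP to the grasp point, in m); y points along the fingers, z is the direction in which the jaws open and shut, and the axes are right-handed (so a half turn about y gives the same grasp; the last joint's range is limited). The gripper opens to 94 mm and grips with 3 to 60 N. Pads are 16 mm wide; open, the fingers measure 119 mm over their backs; the gripper's body (75 mm by 177 mm) begins 78 mm behind the grasp point.
Start: joints at [69.179, 17.183, 87.147, -0, 75.671, -3.816], TCP at [0.161, 0.526, 0.205] pointing down, gripper open.
Joint ranges: [-173.82, 173.82], [-45.26, 126.66], [13.44, 144.39], [-59.66, 239.66], [0, 175.72], [-146.38, 146.38]. Speed limits (degrees/s): [127.2, 127.2, 147.25, 180, 180, 180].

INTERFACE

Orientations are given as a 3x3 rotation matrix whose columns are the frame's x, y, z axes.
In Python, from rig import r gives the robot as it stands.
- The arm moves only by the tool carry_out, never from a script. Its argument "motion" is a list of rows, each an object of numbers: "tx", "ty", "tz": the shift along the tool's x, y, z in units of 30 mm (1.0 is 30 mm); "spin": the turn about the tool's y in units of 6 degrees (1.0 is 6 degrees). A call has 1 to 12 rows; each row is the pose to reach, as a shift and turn from the pose commanded when the call began, along the tool's axes at that moment; what a row does not reach only later rows make up. A row lasts 1/10 s, in which the tool goes at most 50 mm and 8.59 degrees, less where a joint would pass 70% of its speed; a pose out of reach is approached as far as the arm can. A call with a gripper value outside its range is refused whole. "jaw" is the opening, from 0 (shut) to 1 (fully open), set as the call begins (left out, the last holds). The fingers move at their own pace and stop on an object; the grip force is fixed at half the most. Time passes only in rows, so rows that repeat a pose let the fingers close. It gives the time, the measured TCP pose, the force and the opening at its end, in the units of the state.
- r.observe(): the state, without advancing time (a new reading comes with each control period).
- r.grab_frame(name): name is "scene" or "top" or "wrist"; returns a dict with "pixels" (384x512x3 uint8, red, green, blue), "z_map" (384x512 float32, m along the optical axis (not along the pixel's ray), 0 where there is no reading), "fx", "fy", "cx", "cy" (pixels), "R" (3x3) and "t" (3): a world point X has camera coordinates R X + t. Camera axes: x right, y down, z forward; pixel columns grow to the right and rows downward; lengths in m; the calibration is good to about 2 mm. A picture is of the moment at which its call begins.
- r.close_job(): hands the job in, once; it reports no verdict.
Trained networks look in a picture, given as the dict that the camera call returned (one of the last four; its "shot" number tells which), for a name from the list of things; names that differ only in an ending like _2 or _b are one class to them, and where a whole thing is asked for, a point or a joint stands for the part that bears it (a point fixed in the world has none). Each returns a list of dicts, best first, with "score" (0 to 1); they miss things now and then, are a little off and sometimes report something else, mostly with a low value. They report only what shows in the picture. A call takes as long as a camera call.
- r.look_for(picture, query): "centre" ([x, y, z] in m, in world coordinates, good to about 4 mm: the middle of the surface that is visible of it).
- r.mark_of(picture, query): "centre" ([x, y, z] in m, in world coordinates, good to about 4 mm: a listed point, or the origin of a listed thing).
The state is a dict: "clock": time; "joint_positions": joint angles; "dq": joint speeds; "tau": joint torques, N m; "eef_pos": TCP position; "ee_rot": TCP orientation; "contact_force": force on the tool from outside, world axes, zero at the start; "ft_torque": the same for the moment, N m; "gripper_width": finger opening in m.
Only numpy, scipy, OpenCV 4.12 (cv2) and the standard library are available. Lean on these libraries where they do the work, as an engineer would, in place of code of your own. Each camera call takes 0.05 s, during which the arm holds its last target. There are 200 camera calls.

## Working session

There is one attempt and no reset: what is moved stays moved. The work goes in short steps, Python scripts to look and compute and a tool call to move; the robot and the scene stay as the last step left them, time stands still between calls to the robot, and variables do not carry over. Pictures are saved under pics/ and viewed, about 8 in all and at most 12, crops included, and the job is handed in when it is done.

Besides the shell and the picture viewer there is one more tool, called after "Request:" by a JSON object that holds its "fn" and its "kwargs", one argument or row to a line. carry_out: Moves the arm, as the interface text tells. Its arguments: {"type":"object","properties":{"motion":{"type":"array","items":{"type":"object","properties":{"tx":{"type":"number"},"ty":{"type":"number"},"tz":{"type":"number"},"spin":{"type":"number"}}}},"jaw":{"type":"number"}},"required":["motion"]}

```bash
mkdir -p pics; cat > h.py <<'E'
import numpy as np, cv2
from rig import r
def proj(f,X):
    c=f["R"]@np.array(X)+f["t"]; return np.array([f["fx"]*c[0]/c[2]+f["cx"],f["fy"]*c[1]/c[2]+f["cy"]])
def cloud(f):
    z=f["z_map"]; v,u=np.indices(z.shape)
    P=np.stack([(u-f["cx"])/f["fx"]*z,(v-f["cy"])/f["fy"]*z,z],-1)
    return (P-np.array(f["t"]))@np.array(f["R"])
def save(f,n): cv2.imwrite("pics/"+n+".png",f["pixels"][:,:,::-1])
E
python3 - <<'E'
from h import *
np.set_printoptions(precision=4,suppress=True)
ims=[]
for c in ("scene","top"):
    f=r.grab_frame(c); ims.append(f["pixels"])
    for q in ("crank_handle","wheel_hub","clamp_handle","gauge"):
        for d in r.mark_of(f,q)[:2]: print(c,q,d, proj(f,d["centre"]) if "centre" in d else "")
cv2.imwrite("pics/a.png",cv2.resize(np.hstack(ims),(1024,384))[:,:,::-1]) 
cv2.imwrite("pics/a.png",cv2.resize(np.vstack([i for i in ims]),(512,768))[:600,:,::-1]) if 0 else None
for i,n in zip(ims,("sc0","top0")): cv2.imwrite(f"pics/{n}.png",i[:,:,::-1])
s=r.observe(); print(s)
E
```

```text
scene crank_handle {'centre': [0.5049, -0.0331, 0.1425], 'score': 0.77} [209.7876 179.3351]
scene wheel_hub {'centre': [0.529, -0.0798, 0.115], 'score': 0.97} [200.846  215.4432]
scene clamp_handle {'centre': [0.4593, 0.0889, 0.1517], 'score': 0.95} [238.7242 132.8652]Traceback (most recent call last):
  File "<stdin>", line 7, in <module>
ValueError: it knows: clamp_handle, crank_handle, wheel_hub
```

```bash
python3 - <<'E'
from h import *
np.set_printoptions(precision=4,suppress=True)
for c in ("scene","top","wrist"):
    f=r.grab_frame(c); save(f,c+"0")
    for q in ("crank_handle","wheel_hub","clamp_handle"):
        for d in r.mark_of(f,q)[:2]: print(c,q,d, proj(f,d["centre"]))
s=r.observe(); print(s)
E
```

```text
scene wheel_hub {'centre': [0.5252, -0.0852, 0.1149], 'score': 0.88} [196.3878 216.3301]
scene clamp_handle {'centre': [0.4591, 0.0865, 0.1524], 'score': 0.77} [237.7447 133.0223]
top crank_handle {'centre': [0.5057, -0.0298, 0.1382], 'score': 0.72} [305.5157 202.9904]
top wheel_hub {'centre': [0.5312, -0.0807, 0.1128], 'score': 0.79} [330.8458 189.6413]
top clamp_handle {'centre': [0.4624, 0.0899, 0.1534], 'score': 0.92} [239.5393 227.7701]
{'clock': 0.8, 'joint_positions': array([69.1782, 17.1817, 87.147 ,  0.0008, 75.6688, -3.8172]), 'dq': array([-0.0228, -0.0086,  0.0431, -0.0405,  0.0599, -0.032 ]), 'tau': array([ -0.0019, -53.1621, -35.2904,   0.0708,   0.0213,   0.    ]), 'eef_pos': array([0.1609, 0.5259, 0.2055]), 'ee_rot': array([[ 0.9563,  0.    ,  0.2925],
       [-0.2925,  0.    ,  0.9563],
       [-0.    , -1.    ,  0.    ]]), 'contact_force': array([-0.9131, -0.0564,  0.0147]), 'ft_torque': array([-0.0343, -0.001 ,  0.0324]), 'gripper_width': 0.09420350967726028}
```

View pics/scene0.png

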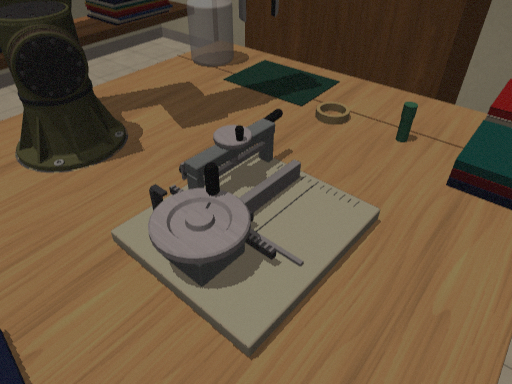

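View pics/top0.png

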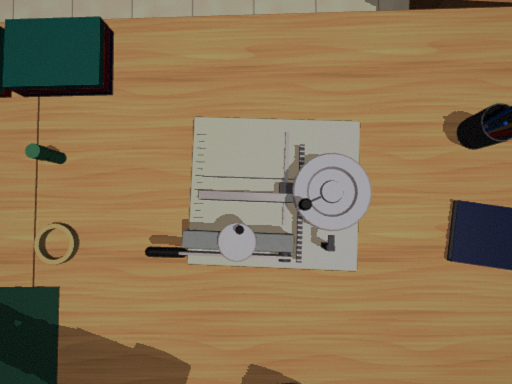

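The scene view shows the wheel at (200,215), its handle at (211,180) and the black pointer post at (158,195). The top view shows the hub at (331,190), the handle at (305,204), the pointer at (331,242) and the clamp wheel at (237,242). So the trimmer's −x is about world −x. Next I fit geometry from the depth maps.

```bash
cat >> h.py <<'E'
def circ(p):
    A=np.c_[2*p,np.ones(len(p))]; s=np.linalg.lstsq(A,(p**2).sum(1),rcond=None)[0]
    return s[:2],np.sqrt(s[2]+s[0]**2+s[1]**2)
def rimfit(P,h0=(0.53,-0.081),zr=(.106,.119)):
    q=P[(P[...,2]>zr[0])&(P[...,2]<zr[1])]; q=q[np.hypot(*(q[:,:2]-h0).T)<.079]
    hull=cv2.convexHull(q[:,:2].astype(np.float32))[:,0]
    c,rad=circ(hull.astype(float)); return c,rad,np.median(q[:,2]),len(q)
E
python3 - <<'E'
from h import *
np.set_printoptions(precision=4,suppress=True)
for c in ("scene","top"):
    f=r.grab_frame(c); P=cloud(f)
    print(c,rimfit(P))
    h=rimfit(P)[0]
    d=np.hypot(P[...,0]-h[0],P[...,1]-h[1]); z=P[...,2]
    m=(d<.078)&(z>.122)&(z<.2); print("handle",m.sum(),P[m].mean(0),P[m].max(0),P[m].min(0))
    t=m&(z>.160); print("top",t.sum(),P[t].mean(0))
    m=(d>.078)&(d<.118)&(z>.09)&(z<.13)&(P[...,0]<h[0]-.06); print("ptr",m.sum(),P[m].mean(0),P[m].max(0),P[m].min(0))
    m=(z>.155)&(z<.175)&(np.hypot(P[...,0]-.46,P[...,1]-.09)<.03); print("knob",m.sum(),P[m].mean(0))
    # bed board orientation
    m=((z>.005)&(z<.06)&(np.hypot(P[...,0]-.53,P[...,1]-.05)<.35)).astype(np.uint8)
    pts=P[m>0][:,:2].astype(np.float32); print("board",cv2.minAreaRect(pts),np.median(P[m>0][:,2]))
    m=(z>.105)&(z<.2)&(P[...,1]>0.0)&(P[...,1]<.2)&(abs(P[...,0]-.45)<.1); 
    print("bridge",P[m].min(0),P[m].max(0))
    # gauge fence
E
```

```text
scene (array([ 0.5302, -0.0845]), np.float64(0.07408329416442799), np.float64(0.11172954695268449), 5061)
handle 392 [ 0.5092 -0.0335  0.148 ] [ 0.5159 -0.0197  0.1676] [ 0.4967 -0.0405  0.1221]
top 107 [ 0.5067 -0.031   0.1643]
ptr 332 [ 0.4368 -0.0518  0.1089] [0.4512 0.0021 0.1246] [ 0.4164 -0.0873  0.0901]
knob 60 [0.4627 0.0861 0.1609]
board ((0.5346593260765076, 0.02617219090461731), (0.3613676130771637, 0.32046768069267273), 87.27631378173828) 0.03399184094857941
bridge [0.402  0.0001 0.105 ] [0.474  0.1992 0.1648]
top (array([ 0.5282, -0.0827]), np.float64(0.07449009677561143), np.float64(0.11229265453241083), 4465)
handle 134 [ 0.5032 -0.0263  0.162 ] [ 0.5139 -0.017   0.1696] [ 0.4928 -0.0372  0.1265]
top 109 [ 0.5036 -0.0276  0.1654]
ptr 154 [ 0.433  -0.065   0.1161] [0.4488 0.0041 0.1266] [ 0.4174 -0.0844  0.096 ]
knob 59 [0.4597 0.0896 0.1643]
board ((0.450137734413147, 0.05961202085018158), (0.41709622740745544, 0.49041748046875), 87.1463394165039) 0.035005999068291195
bridge [0.3968 0.0003 0.105 ] [0.4724 0.1999 0.1673]
```

Request:
{"fn": "carry_out", "kwargs": {
  "motion": [
    {"ty":-1.6},
    {"tx":2,"ty":-2.5,"tz":-1.8,"spin":-1},
    {"tx":16.4,"ty":-2.5,"tz":-14.4,"spin":-2.5},
    {"tx":16.4,"ty":-2.5,"tz":-14.4,"spin":-2.5},
    {"tx":16.4,"ty":-2.5,"tz":-14.4,"spin":-2.5},
    {"tx":16.4,"ty":-2.5,"tz":-14.4,"spin":-2.5},
    {"tx":16.4,"ty":-2.5,"tz":-14.4,"spin":-2.5},
    {"tx":16.4,"ty":-2.5,"tz":-14.4,"spin":-2.5},
    {"tx":16.4,"ty":-2.5,"tz":-14.4,"spin":-2.5},
    {"tx":16.4,"ty":-2.5,"tz":-14.4,"spin":-2.5},
    {"tx":16.4,"ty":-2.5,"tz":-14.4,"spin":-2.5},
    {"tx":16.4,"ty":-2.5,"tz":-14.4,"spin":-2.5}
  ],
  "jaw": 0.6
}}

```text
invalid input
```

```bash
python3 - <<'E'
from h import *
np.set_printoptions(precision=4,suppress=True)
f=r.grab_frame("wrist"); save(f,"w1"); s=r.observe(); print(s["eef_pos"],s["ee_rot"],s["joint_positions"])
for q in ("crank_handle","wheel_hub","clamp_handle"):
    for d in r.mark_of(f,q)[:1]: print(q,d, proj(f,d["centre"]))
P=cloud(f); print(rimfit(P))
np.savez("w1.npz",P=P)
E
```

```text
[0.1608 0.5259 0.2054] [[ 0.9563 -0.      0.2925]
 [-0.2925 -0.      0.9563]
 [-0.     -1.     -0.    ]] [69.1791 17.182  87.1482  0.0003 75.6712 -3.8147]Traceback (most recent call last):
  File "<stdin>", line 6, in <module>
  File "h.py", line 15, in rimfit
    hull=cv2.convexHull(q[:,:2].astype(np.float32))[:,0]
         ~~~~~~~~~~~~~~~~~~~~~~~~~~~~~~~~~~~~~~~~~~^^^^^
TypeError: 'NoneType' object is not subscriptable
```

View pics/w1.png

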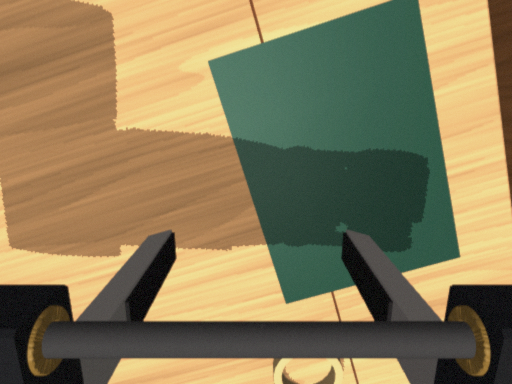

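The wrist view shows only the table, the green mat and the fingers, because the arm has not moved: the call was refused. I'll retry with every field filled in.

Request:
{"fn": "carry_out", "kwargs": {
  "motion": [
    {"tx":0,"ty":-1.6,"tz":0,"spin":0},
    {"tx":1,"ty":-2.5,"tz":-1,"spin":-1},
    {"tx":2.2,"ty":-2.5,"tz":-2,"spin":-2.5}
  ],
  "jaw": 0.6
}}

```text
clock: 1.4
eef_pos: [0.2057, 0.4513, 0.2839]
ee_rot: [[0.999, 0.003, 0.043], [-0.043, 0.005, 0.999], [0.002, -1.0, 0.005]]
contact_force: [1.5, 0.6, 0.2]
gripper_width: 0.0735
```

Request:
{"fn": "carry_out", "kwargs": {
  "motion": [
    {"tx":1,"ty":0,"tz":-1.3,"spin":0},
    {"tx":2,"ty":0,"tz":-2.6,"spin":0},
    {"tx":3,"ty":0,"tz":-3.9,"spin":0},
    {"tx":4,"ty":0,"tz":-5.2,"spin":0},
    {"tx":5,"ty":0,"tz":-6.5,"spin":0},
    {"tx":6,"ty":0,"tz":-7.8,"spin":0},
    {"tx":7,"ty":0,"tz":-9.1,"spin":0},
    {"tx":8,"ty":0,"tz":-10.4,"spin":0},
    {"tx":9,"ty":0,"tz":-11.7,"spin":0},
    {"tx":10,"ty":0,"tz":-13,"spin":0},
    {"tx":10,"ty":0,"tz":-14.3,"spin":0},
    {"tx":10,"ty":0,"tz":-14.6,"spin":0}
  ]
}}

```text
clock: 2.6
eef_pos: [0.4837, -0.0041, 0.2801]
ee_rot: [[0.999, -0.001, 0.052], [-0.052, -0.0, 0.999], [-0.001, -1.0, -0.0]]
contact_force: [-1.0, 0.7, 0.3]
gripper_width: 0.0564
```

```bash
python3 - <<'E'
from h import *
np.set_printoptions(precision=4,suppress=True)
f=r.grab_frame("wrist"); save(f,"w2"); s=r.observe(); print(s["eef_pos"],s["ee_rot"],s["joint_positions"],s["clock"])
for q in ("crank_handle","wheel_hub","clamp_handle"):
    for d in r.mark_of(f,q)[:1]: print(q,d, proj(f,d["centre"]))
P=cloud(f); np.savez("w2.npz",P=P)
print(rimfit(P))
E
```

```text
[ 0.4836 -0.0035  0.2803] [[ 0.9987 -0.0003  0.0519]
 [-0.0519 -0.0003  0.9987]
 [-0.0003 -1.     -0.0003]] [ -4.7501   5.7485  90.8832  -0.0171  83.3868 -91.7742] 2.65
crank_handle {'centre': [0.5068, -0.0301, 0.1418], 'score': 0.94} [232.9517 211.1695]
wheel_hub {'centre': [0.5288, -0.0853, 0.1106], 'score': 0.67} [185.3908 224.3545]
clamp_handle {'centre': [0.462, 0.0904, 0.145], 'score': 0.75} [359.6021 159.6219]
(array([ 0.5292, -0.0822]), np.float64(0.07460788347159121), np.float64(0.11221960839684281), 11146)
```

View pics/w2.png

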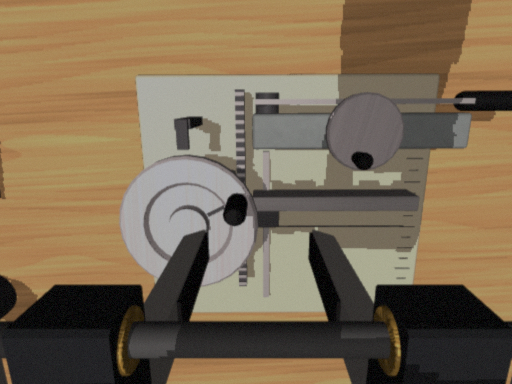

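```bash
python3 - <<'E'
from h import *
np.set_printoptions(precision=4,suppress=True)
P=np.load("w2.npz")["P"]; h=np.array([.529,-.083])
z=P[...,2]
q=P[(np.hypot(P[...,0]-.445,P[...,1]-.095)<.045)&(z>.127)]
print(np.histogram(q[:,2],20))
zz=np.median(q[:,2]); q=q[abs(q[:,2]-zz)<.004]; c,rad=circ(cv2.convexHull(q[:,:2].astype(np.float32))[:,0].astype(float)); print("clampwheel",c,rad,zz)
v=c-h; print("yaw from clamp", np.degrees(np.arctan2(v[1],v[0])-np.arctan2(.175,-.1)),np.hypot(*v))
d=np.hypot(P[...,0]-h[0],P[...,1]-h[1])
m=(d>.077)&(d<.13)&(z>.06)&(z<.14)&(P[...,0]<h[0]-.06)&(P[...,1]<-.04)
q=P[m]; print("ptr",len(q)); print(np.histogram(q[:,2],10))
t=q[q[:,2]>.108]; a=np.degrees(np.arctan2(t[:,1]-h[1],t[:,0]-h[0]))%360; dd=np.hypot(t[:,0]-h[0],t[:,1]-h[1])
for lo in (.078,.085,.092,.1,.107): 
    k=(dd>=lo)&(dd<lo+.008); print(lo,k.sum(),a[k].mean() if k.any() else 0,t[k].mean(0), t[k].min(0),t[k].max(0))
# board
m=(z>.02)&(z<.045)&(abs(P[...,0]-.53)<.3); print("board",cv2.minAreaRect(P[m][:,:2].astype(np.float32)))
m=(d<.078)&(z>.150)&(z<.2)&(P[...,0]<.53); print("handle",m.sum(),P[m].mean(0),P[m].max(0),P[m].min(0))
E
```

```text
(array([4507,   40,  265,    0,    0,    0,    0,    0,    0,    0,    0,
          0,    0,    0,    0,    0,    0,    0,    0,   25]), array([0.1292, 0.1423, 0.1554, 0.1686, 0.1817, 0.1948, 0.2079, 0.2211,
       0.2342, 0.2473, 0.2604, 0.2736, 0.2867, 0.2998, 0.313 , 0.3261,
       0.3392, 0.3523, 0.3655, 0.3786, 0.3917]))
clampwheel [0.4377 0.097 ] 0.03575633025644845 0.13857178020818608
yaw from clamp -2.849429240669451 0.20183735704200256
ptr 545
(array([  9,  11,  23,   9,  10,  10,  10,  26,  55, 382]), array([0.0623, 0.0679, 0.0735, 0.0791, 0.0847, 0.0904, 0.096 , 0.1016,
       0.1072, 0.1128, 0.1184]))
0.078 62 176.47225658115374 [ 0.4453 -0.0778  0.1153] [ 0.4431 -0.0838  0.1102] [ 0.4478 -0.0721  0.1184]
0.085 101 176.51507428952374 [ 0.44   -0.0776  0.1154] [ 0.4361 -0.0839  0.1112] [ 0.444  -0.0718  0.1169]
0.092 104 176.63033606192178 [ 0.4331 -0.0773  0.1155] [ 0.4294 -0.0837  0.1125] [ 0.4369 -0.0716  0.1179]
0.1 128 176.53946998901225 [ 0.4252 -0.0767  0.1144] [ 0.4217 -0.0857  0.1087] [ 0.4292 -0.0694  0.1174]
0.107 85 176.41269321590502 [ 0.4201 -0.0762  0.1143] [ 0.4178 -0.0853  0.1087] [ 0.4227 -0.069   0.1172]
board ((0.5308742523193359, -0.08831152319908142), (0.600005567073822, 0.3252754211425781), 89.20513916015625)
handle 462 [ 0.5019 -0.0268  0.1634] [ 0.5142 -0.0168  0.1694] [ 0.4936 -0.0378  0.1503]
```

Request:
{"fn": "carry_out", "kwargs": {
  "motion": [
    {"tx":0.74,"ty":0,"tz":-0.81,"spin":0},
    {"tx":0.74,"ty":1,"tz":-0.81,"spin":0},
    {"tx":0.74,"ty":2,"tz":-0.81,"spin":0},
    {"tx":0.74,"ty":2.5,"tz":-0.81,"spin":0},
    {"tx":0.74,"ty":2.5,"tz":-0.81,"spin":0}
  ]
}}

```text
clock: 3.3
eef_pos: [0.5038, -0.0249, 0.2037]
ee_rot: [[0.999, -0.003, 0.047], [-0.047, 0.001, 0.999], [-0.003, -1.0, 0.0]]
contact_force: [0.2, 0.2, 0.1]
gripper_width: 0.0561
```

```bash
python3 - <<'E'
from h import *
np.set_printoptions(precision=4,suppress=True)
P=np.load("w2.npz")["P"]
m=(P[...,0]>.475)&(P[...,0]<.54)&(P[...,1]>-.007)&(P[...,1]<.05); print("zmax near",P[m][:,2].max())
f=r.grab_frame("wrist"); s=r.observe(); print(s["eef_pos"],s["ee_rot"][:,0])
for q in ("crank_handle","wheel_hub"):
    for d in r.mark_of(f,q)[:1]: print(q,d)
P=cloud(f); h=np.array([.5292,-.0823]); d=np.hypot(P[...,0]-h[0],P[...,1]-h[1]);z=P[...,2]
m=(d<.078)&(z>.163)&(z<.172)&(np.hypot(P[...,0]-.504,P[...,1]+.028)<.02); print("handle top",m.sum(),P[m].mean(0),P[m].max(0),P[m].min(0)); print(rimfit(P))
save(f,"w3")
E
```

```text
zmax near 0.389841546300516
[ 0.5044 -0.0252  0.2054] [ 0.9989 -0.0472 -0.0009]
crank_handle {'centre': [0.506, -0.028, 0.1416], 'score': 0.76}
wheel_hub {'centre': [0.5287, -0.0824, 0.1086], 'score': 0.61}
handle top 542 [ 0.5035 -0.0276  0.1662] [ 0.5125 -0.0184  0.1685] [ 0.4952 -0.0367  0.163 ]
(array([ 0.5294, -0.0823]), np.float64(0.074754709695607), np.float64(0.11221185806425402), 18182)
```

Request:
{"fn": "carry_out", "kwargs": {
  "motion": [
    {"tx":0,"ty":0.6,"tz":-0.09,"spin":0},
    {"tx":0,"ty":1.4,"tz":-0.09,"spin":0},
    {"tx":0,"ty":2.2,"tz":-0.09,"spin":0},
    {"tx":0,"ty":2.55,"tz":-0.09,"spin":0},
    {"tx":0,"ty":2.55,"tz":-0.09,"spin":0}
  ]
}}

```text
clock: 3.95
eef_pos: [0.5043, -0.0289, 0.1288]
ee_rot: [[0.999, -0.001, 0.049], [-0.049, 0.0, 0.999], [-0.001, -1.0, 0.0]]
contact_force: [0.4, 0.2, 0.7]
gripper_width: 0.0564
```

Request:
{"fn": "carry_out", "kwargs": {
  "motion": [
    {"tx":0,"ty":0,"tz":0,"spin":0},
    {"tx":0,"ty":0,"tz":0,"spin":0},
    {"tx":0,"ty":0,"tz":0,"spin":0},
    {"tx":0,"ty":0,"tz":0,"spin":0},
    {"tx":0,"ty":0,"tz":0,"spin":0}
  ],
  "jaw": 0.1
}}

```text
clock: 4.45
eef_pos: [0.5045, -0.029, 0.1293]
ee_rot: [[0.999, 0.0, 0.049], [-0.049, 0.0, 0.999], [0.0, -1.0, 0.0]]
contact_force: [1.8, -0.3, 3.1]
gripper_width: 0.0213
```

Request:
{"fn": "carry_out", "kwargs": {
  "motion": [
    {"tx":-0.148,"ty":0,"tz":-0.091,"spin":0},
    {"tx":-0.289,"ty":0,"tz":-0.195,"spin":0},
    {"tx":-0.419,"ty":0,"tz":-0.31,"spin":0},
    {"tx":-0.539,"ty":0,"tz":-0.437,"spin":0},
    {"tx":-0.648,"ty":0,"tz":-0.573,"spin":0},
    {"tx":-0.744,"ty":0,"tz":-0.719,"spin":0},
    {"tx":-0.744,"ty":0,"tz":-0.719,"spin":0}
  ]
}}

```text
clock: 5.15
eef_pos: [0.481, -0.0503, 0.1293]
ee_rot: [[0.999, 0.001, 0.049], [-0.049, -0.001, 0.999], [0.001, -1.0, -0.001]]
contact_force: [2.1, -2.1, 5.7]
gripper_width: 0.0215
```

```bash
python3 - <<'E'
from h import *
np.set_printoptions(precision=4,suppress=True)
s=r.observe(); print(s["eef_pos"],s["ee_rot"][:,0],s["contact_force"],s["gripper_width"])
for c in ("scene","top"):
    f=r.grab_frame(c); save(f,c+"4")
    for q in ("crank_handle","wheel_hub"):
        for d in r.mark_of(f,q)[:1]: print(q,d,proj(f,d["centre"]))
a=[cv2.imread(f"pics/{n}.png") for n in ("scene4","top4")]
cv2.imwrite("pics/c4.png",cv2.resize(np.hstack([a[0][120:300,100:300],a[1][110:290,170:370]]),None,fx=2,fy=2))
E
```

```text
[ 0.481  -0.0503  0.1293] [ 0.9988 -0.0494  0.0008] [ 2.0651 -2.1395  5.7081] 0.02152671714808317
crank_handle {'centre': [0.478, -0.0532, 0.1423], 'score': 0.69} [187.9389 178.9237]
wheel_hub {'centre': [0.5296, -0.0835, 0.1172], 'score': 0.55} [199.2203 215.8393]
wheel_hub {'centre': [0.5288, -0.0816, 0.1148], 'score': 0.8} [331.5374 190.8286]
```

View pics/c4.png

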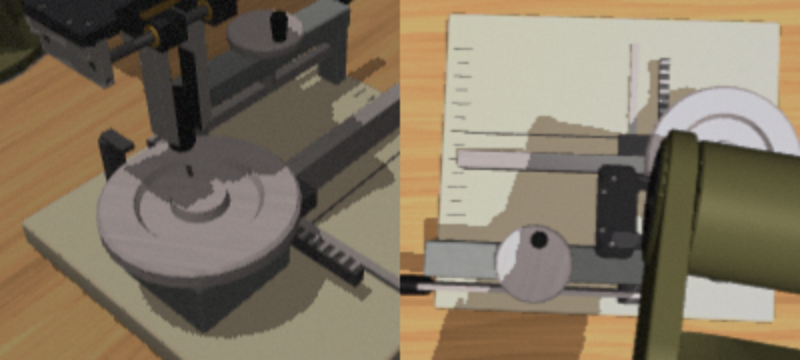

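The left half shows the handle gripped near the rim at about (180,145), with the pointer at (115,150). The right half shows the clamp wheel unchanged. I'll continue the arc.

Request:
{"fn": "carry_out", "kwargs": {
  "motion": [
    {"tx":-0.099,"ty":0,"tz":-0.185,"spin":0},
    {"tx":-0.177,"ty":0,"tz":-0.379,"spin":0},
    {"tx":-0.235,"ty":0,"tz":-0.58,"spin":0},
    {"tx":-0.271,"ty":0,"tz":-0.786,"spin":0},
    {"tx":-0.286,"ty":0,"tz":-0.995,"spin":0},
    {"tx":-0.278,"ty":0,"tz":-1.204,"spin":0},
    {"tx":-0.249,"ty":0,"tz":-1.412,"spin":0},
    {"tx":-0.199,"ty":0,"tz":-1.615,"spin":0},
    {"tx":-0.127,"ty":0,"tz":-1.811,"spin":0},
    {"tx":-0.035,"ty":0,"tz":-2.0,"spin":0},
    {"tx":0.076,"ty":0,"tz":-2.177,"spin":0},
    {"tx":0.076,"ty":0,"tz":-2.177,"spin":0}
  ]
}}

```text
clock: 6.65
eef_pos: [0.4809, -0.1149, 0.1293]
ee_rot: [[0.999, 0.001, 0.049], [-0.049, 0.001, 0.999], [0.001, -1.0, 0.001]]
contact_force: [6.7, 2.8, 5.3]
gripper_width: 0.0211
```

```bash
python3 - <<'E'
from h import *
np.set_printoptions(precision=4,suppress=True)
s=r.observe(); p=s["eef_pos"];print(p,s["ee_rot"][:,0],s["contact_force"],s["gripper_width"])
H=np.array([.5292,-.0823])
def phi(x): v=np.array(x[:2])-H; return (177-np.degrees(np.arctan2(v[1],v[0]))%360),np.hypot(*v)
print(phi(p))
for c in ("scene","wrist"):
    f=r.grab_frame(c); save(f,c+"5")
    for q in ("crank_handle","wheel_hub"):
        for d in r.mark_of(f,q)[:1]: print(c,q,d,phi(d["centre"]))
E
```

```text
[ 0.4809 -0.1149  0.1293] [ 0.9988 -0.0492  0.0013] [6.7127 2.7794 5.2761] 0.021138387746761238
(np.float64(-37.0025416358705), np.float64(0.05825472698238032))
scene crank_handle {'centre': [0.476, -0.1181, 0.143], 'score': 0.78} (np.float64(-36.937885096148875), np.float64(0.06412394248640677))
scene wheel_hub {'centre': [0.5288, -0.0829, 0.1181], 'score': 0.62} (np.float64(-59.30993247402327), np.float64(0.0007211102550927762))
wrist crank_handle {'centre': [0.4815, -0.1162, 0.1407], 'score': 0.68} (np.float64(-38.40109693145817), np.float64(0.058519227609393494))
```

Request:
{"fn": "carry_out", "kwargs": {
  "motion": [
    {"tx":0.106,"ty":0,"tz":-0.138,"spin":0},
    {"tx":0.2,"ty":0,"tz":-0.242,"spin":0},
    {"tx":0.2,"ty":0,"tz":-0.242,"spin":0}
  ]
}}

```text
clock: 7.25
eef_pos: [0.4864, -0.1221, 0.1293]
ee_rot: [[0.999, 0.001, 0.049], [-0.049, 0.001, 0.999], [0.001, -1.0, 0.001]]
contact_force: [5.0, 5.8, 7.2]
gripper_width: 0.0209
```

```bash
cat >> h.py <<'E'
H=np.array([.5292,-.0823])
def phi(x): v=np.array(x[:2])-H; return (177-np.degrees(np.arctan2(v[1],v[0]))%360),np.hypot(*v)
E
cat > st.py <<'E'
from h import *
np.set_printoptions(precision=4,suppress=True)
s=r.observe(); p=s["eef_pos"];print(p,s["ee_rot"][:,0],s["contact_force"],s["gripper_width"],s["clock"])
print(phi(p))
for c in ("scene","wrist"):
    f=r.grab_frame(c); save(f,c+"6")
    for q in ("crank_handle","wheel_hub"):
        for d in r.mark_of(f,q)[:1]: print(c,q,d,phi(d["centre"]))
E
python3 st.py
```

```text
[ 0.4864 -0.1221  0.1293] [ 0.9988 -0.049   0.0008] [5.0206 5.7695 7.2354] 0.020947502810667182 7.25
(np.float64(-45.8982359470989), np.float64(0.058489643372079396))
scene crank_handle {'centre': [0.4832, -0.1268, 0.1397], 'score': 0.75} (np.float64(-47.05043314356416), np.float64(0.06400195309519857))
scene wheel_hub {'centre': [0.5295, -0.082, 0.113], 'score': 0.93} (np.float64(131.99999999999736), np.float64(0.0004242640687119014))
wrist crank_handle {'centre': [0.4855, -0.1216, 0.1405], 'score': 0.75} (np.float64(-44.96547386798164), np.float64(0.058772272373969016))
wrist wheel_hub {'centre': [0.5278, -0.083, 0.1083], 'score': 0.98} (np.float64(-29.565051177078885), np.float64(0.001565247584249817))
```

View pics/wrist6.png

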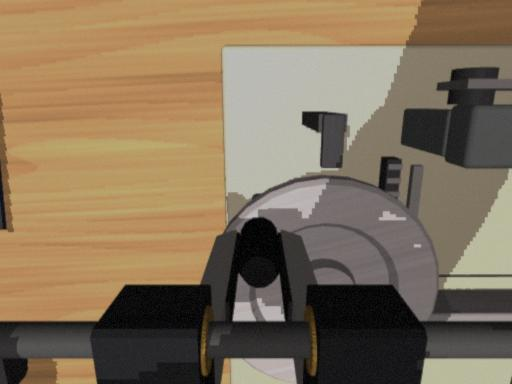

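Request:
{"fn": "carry_out", "kwargs": {
  "motion": [
    {"tx":-0.137,"ty":0,"tz":0.158,"spin":0},
    {"tx":-0.257,"ty":0,"tz":0.329,"spin":0},
    {"tx":-0.359,"ty":0,"tz":0.512,"spin":0},
    {"tx":-0.441,"ty":0,"tz":0.705,"spin":0},
    {"tx":-0.502,"ty":0,"tz":0.905,"spin":0},
    {"tx":-0.537,"ty":0,"tz":1.076,"spin":0},
    {"tx":-0.554,"ty":0,"tz":1.215,"spin":0},
    {"tx":-0.554,"ty":0,"tz":1.215,"spin":0},
    {"tx":-0.554,"ty":0,"tz":1.215,"spin":0}
  ]
}}

```text
clock: 8.45
eef_pos: [0.4716, -0.0852, 0.1293]
ee_rot: [[0.999, 0.002, 0.049], [-0.049, -0.0, 0.999], [0.002, -1.0, -0.0]]
contact_force: [7.1, 0.8, 3.3]
gripper_width: 0.0212
```

```bash
python3 st.py; python3 - <<'E'
from h import *
np.set_printoptions(precision=4,suppress=True)
f=r.grab_frame("wrist"); P=cloud(f); z=P[...,2]
print(rimfit(P))
d=np.hypot(P[...,0]-H[0],P[...,1]-H[1])
m=(d>.080)&(d<.114)&(z>.110)&(z<.121)&(P[...,0]<.455)&(abs(P[...,1]+.078)<.02); q=P[m]
if m.sum(): print("ptr",m.sum(),q.mean(0),q.min(0),q.max(0),cv2.fitLine(q[:,:2].astype(np.float32),cv2.DIST_L2,0,.001,.001).ravel(),phi(q.mean(0)))
m=(z>.1545)&(z<.175)&(np.hypot(P[...,0]-.469,P[...,1]+.084)<.016); q=P[m]; print("handle top",m.sum(),q.mean(0),q.min(0),q.max(0)) if m.sum() else 0
save(f,"wrist7"); cv2.imwrite("pics/w7.png",cv2.resize(f["pixels"][80:360,130:450,::-1],None,fx=2,fy=2,interpolation=cv2.INTER_CUBIC))
E
```

```text
[ 0.4716 -0.0852  0.1293] [ 0.9988 -0.0487  0.0016] [7.0973 0.8325 3.3331] 0.02121271357795389 8.45
(np.float64(-5.9260414482931765), np.float64(0.057713823246991224))
scene crank_handle {'centre': [0.467, -0.0865, 0.1407], 'score': 0.91} (np.float64(-6.862982871505039), np.float64(0.06234163937530034))
scene wheel_hub {'centre': [0.5261, -0.0825, 0.1139], 'score': 0.57} (np.float64(-6.691385986451394), np.float64(0.0031064449134018055))
wrist crank_handle {'centre': [0.4728, -0.0903, 0.1432], 'score': 0.68} (np.float64(-11.073204875825212), np.float64(0.056964550380038996))
wrist wheel_hub {'centre': [0.5273, -0.0843, 0.1098], 'score': 0.65} (np.float64(-49.46880071438565), np.float64(0.0027586228448267546))
(array([ 0.5205, -0.0826]), np.float64(0.06845692526948403), np.float64(0.11248821235082503), 11240)
ptr 1227 [ 0.4309 -0.0778  0.1151] [ 0.4171 -0.0851  0.1102] [ 0.4474 -0.0693  0.1177] [ 0.9985 -0.0553  0.4309 -0.0778] (np.float64(-0.38356947417318565), np.float64(0.09841890375288023))
handle top 2216 [ 0.4663 -0.0844  0.1644] [ 0.4583 -0.0985  0.1545] [ 0.4805 -0.069   0.175 ]
```

View pics/w7.png

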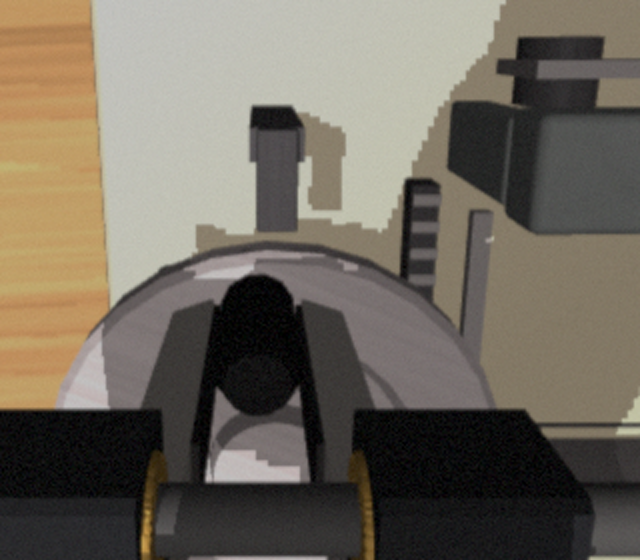

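The handle (col ~258, base at row ~290) is still left of the pointer finger (col ~277), so roughly 5° remain. I'll move part of the way and then measure handle against pointer in the same camera.

Request:
{"fn": "carry_out", "kwargs": {
  "motion": [
    {"tx":-0.004,"ty":0,"tz":0.06,"spin":0},
    {"tx":-0.006,"ty":0,"tz":0.11,"spin":0},
    {"tx":-0.006,"ty":0,"tz":0.11,"spin":0},
    {"tx":-0.006,"ty":0,"tz":0.11,"spin":0}
  ]
}}

```text
clock: 9.2
eef_pos: [0.4716, -0.0823, 0.1293]
ee_rot: [[0.999, 0.002, 0.049], [-0.049, -0.001, 0.999], [0.002, -1.0, -0.001]]
contact_force: [4.7, -2.4, 3.7]
gripper_width: 0.0216
```

```bash
cat > m.py <<'E'
from h import *
np.set_printoptions(precision=4,suppress=True)
s=r.observe(); p=s["eef_pos"]; print(p,s["contact_force"],s["clock"])
a=np.radians(-3.0); ex=np.array([np.cos(a),np.sin(a)]); ey=np.array([-np.sin(a),np.cos(a)])
L=lambda X: np.stack([(X[...,:2]-H)@ex,(X[...,:2]-H)@ey,X[...,2]],-1)
print("TCP local",L(p))
for c in ("wrist","scene"):
    f=r.grab_frame(c); save(f,"last_"+c); Q=L(cloud(f)); g=f["pixels"].astype(int).max(-1)
    m=(Q[...,0]<-.084)&(Q[...,0]>-.110)&(abs(Q[...,1])<.015)&(Q[...,2]>.112)&(Q[...,2]<.121)
    if m.sum()>10: q=Q[m]; print(c,"ptr n",m.sum(),"y mean",q[:,1].mean(),"y 2/98%",np.percentile(q[:,1],[2,98]), "z",q[:,2].mean())
    for lo,hi in ((.150,.157),(.157,.164),(.1645,.171)):
        m=(np.hypot(Q[...,0]+.06,Q[...,1]-L(p)[1])<.016)&(Q[...,2]>lo)&(Q[...,2]<hi)&(g<45)
        if m.sum()>10: q=Q[m]; print(c,"handle",lo,m.sum(),q.mean(0),"y",np.percentile(q[:,1],[2,98]),"x",np.percentile(q[:,0],[2,98]))
    print(c,r.mark_of(f,"crank_handle")[:1])
E
python3 m.py
```

```text
[ 0.4716 -0.0823  0.1293] [ 4.7308 -2.4245  3.7476] 9.2
TCP local [-0.0576 -0.0031  0.1293]
wrist ptr n 961 y mean -0.0007006769462486786 y 2/98% [-0.0064  0.0052] z 0.11552991087108232
wrist handle 0.15 296 [-0.0671 -0.003   0.1535] y [-0.0147  0.0087] x [-0.0707 -0.0524]
wrist handle 0.157 620 [-0.0654 -0.0029  0.1609] y [-0.0144  0.0083] x [-0.0704 -0.0538]
wrist handle 0.1645 1116 [-0.0607 -0.0031  0.1667] y [-0.0137  0.0077] x [-0.0679 -0.0524]
wrist []
scene ptr n 15 y mean -0.0066058026883344684 y 2/98% [-0.0086 -0.0033] z 0.11410947379873791
scene handle 0.15 52 [-0.0511 -0.0025  0.1533] y [-0.0123  0.0083] x [-0.0544 -0.0489]
scene handle 0.157 70 [-0.0527 -0.0013  0.1606] y [-0.011   0.0083] x [-0.0616 -0.0488]
scene handle 0.1645 74 [-0.0569  0.0005  0.1665] y [-0.0088  0.008 ] x [-0.0653 -0.049 ]
scene [{'centre': [0.4711, -0.0849, 0.142], 'score': 0.61}]
```

Request:
{"fn": "carry_out", "kwargs": {
  "motion": [
    {"tx":0,"ty":0,"tz":0.035,"spin":0},
    {"tx":0,"ty":0,"tz":0.07,"spin":0},
    {"tx":0,"ty":0,"tz":0.07,"spin":0},
    {"tx":0,"ty":0,"tz":0.07,"spin":0}
  ]
}}

```text
clock: 9.8
eef_pos: [0.4716, -0.0804, 0.1293]
ee_rot: [[0.999, 0.001, 0.049], [-0.049, -0.001, 0.999], [0.001, -1.0, -0.001]]
contact_force: [4.9, -3.1, 3.3]
gripper_width: 0.0208
```

```bash
python3 m.py
```

```text
[ 0.4716 -0.0804  0.1293] [ 4.8545 -3.079   3.3356] 9.8
TCP local [-0.0576 -0.0011  0.1293]
wrist ptr n 960 y mean -0.0005695845478751915 y 2/98% [-0.0066  0.0053] z 0.11551903950061083
wrist handle 0.15 303 [-0.0671 -0.0011  0.1534] y [-0.0127  0.0105] x [-0.0708 -0.0521]
wrist handle 0.157 628 [-0.0655 -0.0008  0.1609] y [-0.0125  0.0103] x [-0.0705 -0.0538]
wrist handle 0.1645 1115 [-0.0608 -0.0012  0.1666] y [-0.0118  0.0097] x [-0.0679 -0.0523]
wrist [{'centre': [0.4733, -0.0791, 0.1414], 'score': 0.97}]
scene ptr n 24 y mean -0.006007260431382155 y 2/98% [-0.0092 -0.0014] z 0.11446744895334705
scene handle 0.15 50 [-0.0511 -0.0005  0.1535] y [-0.0102  0.0093] x [-0.0549 -0.0487]
scene handle 0.157 74 [-0.0528  0.0009  0.1606] y [-0.0094  0.0098] x [-0.0629 -0.0488]
scene handle 0.1645 75 [-0.0573  0.0024  0.1665] y [-0.0072  0.0102] x [-0.0655 -0.0493]
scene [{'centre': [0.4676, -0.0856, 0.1412], 'score': 0.87}]
```

Request:
{"fn": "carry_out", "kwargs": {
  "motion": [
    {"tx":0,"ty":0,"tz":0.02,"spin":0},
    {"tx":0,"ty":0,"tz":0.02,"spin":0},
    {"tx":0,"ty":0,"tz":0.02,"spin":0}
  ]
}}

```text
clock: 10.3
eef_pos: [0.4716, -0.0798, 0.1293]
ee_rot: [[0.999, 0.001, 0.049], [-0.049, -0.001, 0.999], [0.001, -1.0, -0.001]]
contact_force: [6.4, -3.6, 3.7]
gripper_width: 0.0212
```

Request:
{"fn": "carry_out", "kwargs": {
  "motion": [
    {"tx":0,"ty":0,"tz":0,"spin":0},
    {"tx":0,"ty":0,"tz":0,"spin":0},
    {"tx":0,"ty":0,"tz":0,"spin":0},
    {"tx":0,"ty":0,"tz":0,"spin":0},
    {"tx":0,"ty":0,"tz":0,"spin":0}
  ],
  "jaw": 0.5
}}

```text
clock: 10.8
eef_pos: [0.4709, -0.0792, 0.1288]
ee_rot: [[0.999, -0.001, 0.049], [-0.049, 0.0, 0.999], [-0.001, -1.0, 0.0]]
contact_force: [-0.2, 0.3, -0.9]
gripper_width: 0.0467
```

Request:
{"fn": "carry_out", "kwargs": {
  "motion": [
    {"tx":0,"ty":-0.5,"tz":0,"spin":0},
    {"tx":0,"ty":-1.2,"tz":0,"spin":0},
    {"tx":0,"ty":-2.2,"tz":0,"spin":0},
    {"tx":0,"ty":-3.2,"tz":0,"spin":0},
    {"tx":0,"ty":-4,"tz":0,"spin":0},
    {"tx":0,"ty":-4,"tz":0,"spin":0},
    {"tx":0,"ty":-4,"tz":0,"spin":0}
  ]
}}

```text
clock: 11.5
eef_pos: [0.471, -0.0792, 0.2486]
ee_rot: [[0.999, -0.0, 0.049], [-0.049, 0.0, 0.999], [-0.0, -1.0, 0.0]]
contact_force: [0.2, -0.2, -0.5]
gripper_width: 0.0468
```

```bash
python3 m.py; python3 - <<'E'
from h import *
np.set_printoptions(precision=4,suppress=True)
f=r.grab_frame("wrist");P=cloud(f);print(rimfit(P)); save(f,"w8")
f=r.grab_frame("scene"); save(f,"s8")
E
```

```text
[ 0.471  -0.0792  0.2486] [ 0.1523 -0.1531 -0.5299] 11.5
TCP local [-0.0583  0.0001  0.2486]
wrist ptr n 383 y mean -0.00045248354062467214 y 2/98% [-0.006  0.005] z 0.11545752244274217
wrist handle 0.15 46 [-0.0688 -0.0008  0.1537] y [-0.0101  0.0087] x [-0.0708 -0.0647]
wrist handle 0.157 156 [-0.0648 -0.001   0.1612] y [-0.0108  0.0086] x [-0.0704 -0.0503]
wrist handle 0.1645 344 [-0.0604 -0.0007  0.1665] y [-0.0082  0.0068] x [-0.0678 -0.0528]
wrist []
scene ptr n 83 y mean -0.002870204592704977 y 2/98% [-0.0081  0.0035] z 0.11469776901216215
scene handle 0.15 54 [-0.053  -0.0062  0.1536] y [-0.0125  0.0041] x [-0.0622 -0.0485]
scene handle 0.157 71 [-0.0544 -0.0057  0.1606] y [-0.0122  0.0055] x [-0.0644 -0.0494]
scene handle 0.1645 64 [-0.0588 -0.0023  0.166 ] y [-0.0099  0.005 ] x [-0.0656 -0.0519]
scene [{'centre': [0.4682, -0.0841, 0.1396], 'score': 0.63}]
(array([ 0.5292, -0.0825]), np.float64(0.07465861598707058), np.float64(0.11210818717253207), 12333)
```

View pics/w8.png

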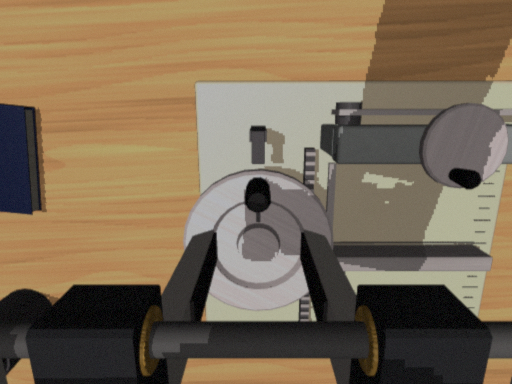

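The wrist view shows the pointer (258,145), handle (258,195) and hub (259,240) in one column, so they are in line. Next I check the gauge against the bed line and the clamp knob's position from depth.

```bash
python3 - <<'E'
from h import *
np.set_printoptions(precision=4,suppress=True)
a=np.radians(-3.0); ex=np.array([np.cos(a),np.sin(a)]); ey=np.array([-np.sin(a),np.cos(a)])
for c in ("wrist","scene","top"):
    f=r.grab_frame(c); P=cloud(f); Q=np.stack([(P[...,:2]-H)@ex,(P[...,:2]-H)@ey,P[...,2]],-1); g=f["pixels"].astype(int).sum(-1)
    s=(Q[...,1]>.14)&(Q[...,1]<.24)&(abs(Q[...,0]+.01)<.06)
    m=s&(Q[...,2]>.05)&(Q[...,2]<.11)
    if m.sum()>20: print(c,"fence",m.sum(),"x pct",np.percentile(Q[m][:,0],[1,5,50,95,99]),"z",np.percentile(Q[m][:,2],[50,98]))
    b=s&(Q[...,2]<.042)&(Q[...,2]>.02)
    xs=np.arange(-.06,.05,.002); 
    print(c,"dark",[(round(x,3),int(np.median(g[b&(abs(Q[...,0]-x)<.001)]))) for x in xs if (b&(abs(Q[...,0]-x)<.001)).sum()>5])
    print(c,[ (d["centre"],d["score"]) for d in r.mark_of(f,"clamp_handle")[:1]])
print(r.observe()["clock"])
E
```

```text
wrist fence 2025 x pct [0.0285 0.0288 0.0326 0.0454 0.0467] z [0.074  0.0759]
wrist dark [(np.float64(-0.06), 325), (np.float64(-0.058), 326), (np.float64(-0.056), 327), (np.float64(-0.054), 329), (np.float64(-0.052), 328), (np.float64(-0.05), 343), (np.float64(-0.048), 426), (np.float64(-0.046), 392), (np.float64(-0.044), 329), (np.float64(-0.042), 328), (np.float64(-0.04), 330), (np.float64(-0.038), 327), (np.float64(-0.036), 327), (np.float64(-0.034), 326), (np.float64(-0.032), 326), (np.float64(-0.03), 326), (np.float64(-0.028), 328), (np.float64(-0.026), 328), (np.float64(-0.024), 328), (np.float64(-0.022), 327), (np.float64(-0.02), 329), (np.float64(-0.018), 326), (np.float64(-0.016), 328), (np.float64(-0.014), 327), (np.float64(-0.012), 327), (np.float64(-0.01), 327), (np.float64(-0.008), 327), (np.float64(-0.006), 328), (np.float64(-0.004), 328), (np.float64(-0.002), 327), (np.float64(0.0), 327), (np.float64(0.002), 328), (np.float64(0.004), 327), (np.float64(0.006), 328), (np.float64(0.008), 329), (np.float64(0.01), 327), (np.float64(0.012), 329), (np.float64(0.014), 327), (
[... 1894 characters left out ...]
), (np.float64(-0.02), 400), (np.float64(-0.018), 401), (np.float64(-0.016), 398), (np.float64(-0.014), 399), (np.float64(-0.012), 401), (np.float64(-0.01), 401), (np.float64(-0.008), 401), (np.float64(-0.006), 401), (np.float64(-0.004), 400), (np.float64(-0.002), 400), (np.float64(0.0), 401), (np.float64(0.002), 400), (np.float64(0.004), 402), (np.float64(0.006), 399), (np.float64(0.008), 401), (np.float64(0.01), 401), (np.float64(0.012), 400), (np.float64(0.014), 401), (np.float64(0.016), 401), (np.float64(0.018), 400), (np.float64(0.02), 401), (np.float64(0.022), 402), (np.float64(0.024), 403), (np.float64(0.026), 352), (np.float64(0.028), 239)]
top [([0.4607, 0.0874, 0.1529], 0.68)]
12.1
```

```bash
python3 -c "
from rig import r
print(r.close_job())"
```

```text
the job is handed in; nothing more can be done
None
```

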